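Make up the honey kit and the jam kit

ROBOT

A 7-joint arm with a two-finger parallel gripper is mounted at the origin on the work surface. World frame = base frame: x ahead of the robot, y to its left, z up, the work surface at z = 0. Lengths are in m, angles in rad, forces in N, time in s.
With the tool pointing down it reaches from about 0.425 to 0.825 m from the base axis. Payload 3.6 kg.
Tool frame: the origin (TCP) lies where the fingers leave the gripper's body, on its centre line; the fingertips stand 73 mm ahead of it and the grasp point (between the pads) lies 54 mm ahead of it; x points along the fingers, y is the direction in which the jaws open and shut, and the axes are right-handed (so a half turn about x gives the same grasp; the last joint's range is limited). The gripper opens to 85 mm and grips with 20 to 120 N. Pads are 22 mm wide; open, the fingers measure 114 mm over their backs; the gripper's body (76 mm by 85 mm) begins 54 mm behind the grasp point. The pads swing forward as they close: fully open they stand 13 mm farther back than shut.
Start: joints at [1.23, 0.615, -0.013, 1.423, 0.008, 1.103, -0.04], TCP at [0.201, -0.618, 0.304] pointing down, gripper open.
Joint ranges: [-3.12, 3.12], [-0.3, 2.06], [-1.34, 1.32], [0.26, 2.42], [-1.36, 4.5], [0.01, 1.98], [-2.84, 2.84]. Speed limits (rad/s): [2.79, 2.79, 3.14, 3.14, 3.14, 3.14, 3.14].

INTERFACE

Orientations are given as a unit quaternion [x, y, z, w].
In Python, from station import arm, snapshot, camera_info, ticket gives the robot as it stands. Calls block until the motion is done:
- arm.movep(position, orientation): joint-space move of the TCP to a pose.
- arm.line_to(position, velocity=0.15, ori=None): straight line of the TCP; ori=None keeps the orientation; velocity is the mean speed in m/s.
- arm.move_j(angles): joint-space move.
- arm.move_gripper(opening, effort=None): opening from 0.0 (shut) to 1.0 (fully open); effort is the grip in N (None keeps the last); returns when the fingers have stopped.
- arm.pause(seconds).
- arm.ik(position, orientation): joint angles nearest the present ones, or None.
- snapshot(name): name is "side" or "top" or "wrist"; returns the picture (400x640x3 uint8, blue, green, red); there is no depth.
- camera_info(name): a dict with "fx", "fy", "cx", "cy" (pixels), "R" (3x3) and "t" (3): a world point X has camera coordinates R X + t; the wrist camera has in their place "T_tool_cam" (4x4, takes a point from camera to tool coordinates, whose origin is the TCP and whose axes are the tool frame's). Camera axes: x right, y down, z forward; pixel columns grow to the right and rows downward; lengths in m; the calibration is good to about 2 mm. A picture is of the moment at which its call begins: read the wrist's pose just before it. camera_info takes no time and is no camera call.
A pose or a line that the arm cannot do raises arm.MotionError and nothing moves.
- ticket.finish_job(): hands the job in, once; it reports no verdict.
Readings, each from a call of its own:
- arm.read_time(): time.
- arm.read_joint_positions(): joint angles.
- arm.read_dq(): joint speeds.
- arm.read_effort(): joint torques, N m.
- arm.read_tool_pos(): TCP position.
- arm.read_eef_rot(): TCP orientation.
- arm.read_ft_force(): force on the tool from outside, world axes, zero at the start.
- arm.read_wrist_torque(): the same for the moment, N m.
- arm.read_opening(): opening from 0.0 (shut) to 1.0 (fully open).
Only numpy, scipy, OpenCV 4.12 (cv2) and the standard library are available. Lean on these libraries where they do the work, as an engineer would, in place of code of your own. Each camera call takes 0.05 s, during which the arm holds its last target. There are 200 camera calls.

TASK

Make up two breakfast kits from the stock on the bar. The honey kit goes in the oblong tray: the short wide cup standing in the larger bay with the honey bottle standing inside that cup to catch its drips, and the little lidded butter pot in the smaller bay. The jam kit goes in the round tray: the jam jar on one side of the divider and the tall slim cup on the other, either way round; all stand upright on the tray floor, and the wooden pepper mill stays where it is.

Things in the scene. Friction and masses are not known exactly. Their poses are not given: they have to be found in the camera images.
- short_cup_center (a point): Short wide white plastic snack cup, open at the top, round, 50 mm high, 68 mm outside diameter at the rim tapering to 60 at the foot, wall 3, base 4 thick (inside about 54 wide at its floor), about 40 g (all sizes in mm); its origin is at its centre, half-way up, z up.
- tall_cup_center (a point): Tall slim white plastic snack cup, open at the top, round, 80 mm high, 52 mm outside diameter at the rim tapering to 46 at the foot, wall 2.5, about 40 g (all sizes in mm); its origin is at its centre, half-way up, z up.
- jam_jar_center (a point): Squat round jar of dark jam with a plain steel lid, closed, 52 mm high, 62 mm diameter, straight sides, about 200 g (all sizes in mm); its origin is at its centre, half-way up, z up.
- honey_bottle_center (a point): Slim upright amber honey bottle, round, 90 mm high overall, 34 mm diameter with straight sides up to 74 above its foot, then a narrow nozzle; about 90 g (all sizes in mm); its origin is at its centre, half-way up, z up.
- butter_pot_center (a point): Small closed white ceramic butter pot, round, 46 mm high, 46 mm diameter with straight sides up to 42 above its foot, low button (16 wide, 3 high) on its flat lid, about 110 g (all sizes in mm); its origin is at its centre, half-way up, z up.
- oblong_tray: Oblong light-wood tray, fixed to the bar (all sizes in mm), 192 x 102 outside, walls 6 thick with tops 18 above the bar, floor top 4 above the bar. Origin: centre of its underside, x along its length, z up. A 5 thick divider, top 16 above the bar, parts it in two bays, both 90 wide in y: the larger, 100 long, centred at x = -40, and the smaller, 75 long, centred at x = +52.5.
- round_tray: Round light-wood tray, fixed to the bar (all sizes in mm), 210 outside diameter at the rim, wall 6 thick with its top 18 above the bar, floor top 4 above the bar (inside 194 wide at the floor). Origin: centre of its underside, z up. A straight 5 thick divider, top 16 above the bar, runs along its y axis through the centre and parts it in two equal half-round sides, -x and +x; a thing 46 to 62 wide stands well centred at x = -49 or +49, y = 0.
- pepper_mill_center (a point): Wooden pepper mill standing among the stock, round, 90 mm high, 48 mm diameter at the foot, waisted, with a small knob on top; to be left alone (all sizes in mm); its origin is at its centre, half-way up, z up.
Things that resemble listed ones, but are neither listed nor needed, are in the scene too. What is shaped like the part that bears honey_bottle_center but purple or yellow is not meant.

How it is judged:
By the outcome, as a careful person would: the job done as asked, in the order asked, and still so for the second after the job is handed in, with the robot touching nothing.
It also fails if it takes over 128 s, if anything falls off the work surface, if the arm or the gripper's body presses on something with over 40 N, if the wrist force passes 120 N, or if a joint passes its speed limit or range.

## Working session

There is one attempt and no reset: what is moved stays moved. The work goes in short steps, each a Python script; the robot and the scene stay as the last script left them, time stands still between calls to the robot, and variables do not carry over. Pictures are saved under pics/ and viewed, about 12 in all and at most 16, crops included, and the job is handed in when it is done.

```bash
ls; mkdir -p pics
python3 - <<'E'
from station import arm, snapshot, camera_info
import cv2
for n in ("top","side"):
    im=snapshot(n); cv2.imwrite(f"pics/{n}0.png",im); c=camera_info(n); print(n,c)
print(camera_info("wrist")); print(arm.read_time(),arm.read_eef_rot(),arm.read_tool_pos())
E
```

```text
pics
top {'fx': 492.955835471499, 'fy': 492.955835471499, 'cx': 316.7207639977765, 'cy': 202.9715321731116, 'R': array([[ 0.02239613, -0.99961496,  0.01638107],
       [-0.99636382, -0.02366457, -0.08184825],
       [ 0.08220439, -0.01448842, -0.99651017]]), 't': array([-0.03108768,  0.51507367,  1.21668336])}
side {'fx': 445.3700398604703, 'fy': 445.3700398604703, 'cx': 314.1323686295165, 'cy': 198.66875759863893, 'R': array([[-0.9072246 , -0.4204886 , -0.01152653],
       [-0.31223248,  0.69151305, -0.65139895],
       [ 0.28187658, -0.58736619, -0.75864784]]), 't': array([0.48882996, 0.18338498, 0.93894819])}
{'fx': 289.1708281060047, 'fy': 289.1708281060047, 'cx': 312.2153441587832, 'cy': 197.23552994919427, 'T_tool_cam': array([[-1.13785446e-04, -3.19966837e-01,  9.47428736e-01,
        -7.12271613e-02],
       [ 9.99999765e-01,  6.04586828e-04,  3.24281017e-04,
        -4.28561048e-04],
       [-6.76562106e-04,  9.47428550e-01,  3.19966693e-01,
        -8.24497448e-02],
       [ 0.00000000e+00,  0.00000000e+00,  0.00000000e+00,
         1.00000000e+00]])}
0.1 [-0.69821931 -0.11167838  0.69850274 -0.11005302] [ 0.20111593 -0.61756813  0.3028343 ]
```

View pics/top0.png

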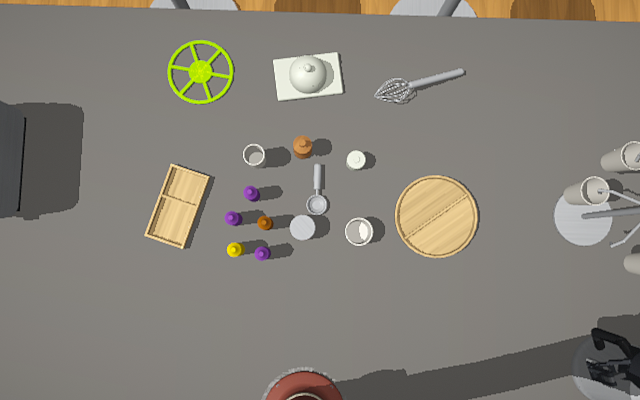

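View pics/side0.png

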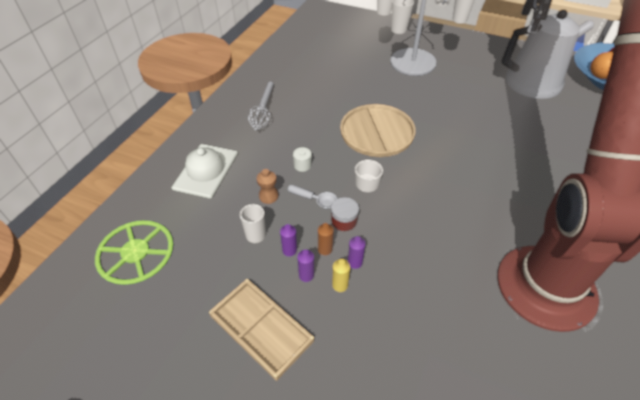

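```bash
cat > h.py <<'E'
import numpy as np, cv2
from scipy.spatial.transform import Rotation as Rn
from station import arm, snapshot, camera_info, ticket
def cam(name, pose=None):
    c=camera_info(name); K=np.array([[c['fx'],0,c['cx']],[0,c['fy'],c['cy']],[0,0,1]])
    if name=='wrist':
        p,q=pose; T=np.eye(4); T[:3,:3]=Rn.from_quat(q).as_matrix(); T[:3,3]=p
        W=T@np.array(c['T_tool_cam']); R=W[:3,:3].T; return K,R,-R@W[:3,3]
    return K,np.array(c['R']),np.array(c['t'])
def onplane(C,uv,z):
    K,R,t=C; d=R.T@np.linalg.solve(K,[uv[0],uv[1],1]); o=-R.T@t
    return o+d*(z-o[2])/d[2]
def proj(C,X):
    K,R,t=C; p=K@(R@np.asarray(X,float)+t); return p[:2]/p[2]
def down(yaw):
    # tool x down, tool y (jaws) along (cos yaw, sin yaw, 0)
    x=np.array([0,0,-1.]); y=np.array([np.cos(yaw),np.sin(yaw),0]); z=np.cross(x,y)
    return Rn.from_matrix(np.c_[x,y,z]).as_quat()
E
python3 - <<'E'
from h import *
T=cv2.imread('pics/top0.png'); S=cv2.imread('pics/side0.png'); ct=cam('top'); cs=cam('side')
print('tcp in top',proj(ct,[.2,-.618,.3]),'base',proj(ct,[0,0,0]))
hsv=cv2.cvtColor(T,cv2.COLOR_BGR2HSV); roi=np.zeros(T.shape[:2],np.uint8); roi[135:265,130:490]=255
def blobs(m,label,z,amin=25):
    m=cv2.bitwise_and(m.astype(np.uint8)*255,roi)
    for c in cv2.findContours(m,cv2.RETR_EXTERNAL,cv2.CHAIN_APPROX_NONE)[0]:
        if cv2.contourArea(c)<amin: continue
        (x,y),r=cv2.minEnclosingCircle(c); rr=cv2.minAreaRect(c)
        print(label,'px',round(x,1),round(y,1),'r',round(r,1),'A',cv2.contourArea(c),'at z',z,onplane(ct,(x,y),z).round(4), 'diam mm',round(2*r*2.43,0),[np.round(v,1) for v in rr])
H,Sa,V=[hsv[...,i].astype(int) for i in range(3)]
blobs((H<14)&(Sa>140),'amber',.074)
blobs((H>120)&(H<160)&(Sa>120),'purple',.074)
blobs((H>20)&(H<32)&(Sa>170),'yellow',.074)
blobs((H<30)&(Sa>40)&(Sa<140)&(V>130),'wood',.018,300)
blobs((Sa<35)&(V>150),'white',.05)
crop=cv2.resize(T[130:270,135:490],None,fx=2.25,fy=2.25,interpolation=cv2.INTER_CUBIC); cv2.imwrite('pics/c1.png',crop)
E
```

```text
tcp in top [628.27559052 362.84530872] base [304.12516511 411.660644  ]
purple px 262.2 253.0 r 7.8 A 150.5 at z 0.074 [0.3889 0.1086 0.074 ] diam mm 38.0 [array([262.5, 253. ]), array([12., 15.]), np.float64(90.0)]
purple px 233.1 218.8 r 8.5 A 163.5 at z 0.074 [0.4686 0.1807 0.074 ] diam mm 42.0 [array([233.2, 218.5]), array([17.1, 12.6]), np.float64(21.8)]
purple px 251.0 194.0 r 8.6 A 165.0 at z 0.074 [0.5292 0.1399 0.074 ] diam mm 42.0 [array([251.5, 193. ]), array([14., 15.]), np.float64(90.0)]
yellow px 235.5 249.0 r 8.7 A 173.5 at z 0.074 [0.3968 0.1724 0.074 ] diam mm 42.0 [array([235.5, 249.5]), array([13., 17.]), np.float64(90.0)]
wood px 436.0 216.0 r 42.2 A 5336.0 at z 0.018 [ 0.4901 -0.3209  0.018 ] diam mm 205.0 [array([435.8, 216.3]), array([83.4, 81.3]), np.float64(45.0)]
wood px 176.0 205.5 r 43.5 A 3111.0 at z 0.018 [0.5012 0.3331 0.018 ] diam mm 212.0 [array([176.2, 205.8]), array([41.6, 78.3]), np.float64(20.0)]
white px 358.5 231.2 r 14.3 A 600.0 at z 0.05 [ 0.4464 -0.1224  0.05  ] diam mm 70.0 [array([358.5, 231. ]), array([28., 27.]), np.float64(90.0)]
white px 301.5 227.0 r 13.0 A 478.5 at z 0.05 [0.4535 0.0171 0.05  ] diam mm 63.0 [array([301.8, 227.3]), array([24. , 24.7]), np.float64(45.0)]
white px 316.0 189.1 r 25.1 A 432.0 at z 0.05 [ 0.5476 -0.0162  0.05  ] diam mm 122.0 [array([316., 189.]), array([50., 20.]), np.float64(90.0)]
white px 355.0 160.0 r 10.3 A 278.0 at z 0.05 [ 0.6222 -0.1111  0.05  ] diam mm 50.0 [array([355.5, 159.5]), array([19., 19.]), np.float64(90.0)]
white px 253.4 154.3 r 11.3 A 361.0 at z 0.05 [0.6302 0.1402 0.05  ] diam mm 55.0 [array([253.5, 154.5]), array([21., 21.]), np.float64(90.0)]
```

View pics/c1.png

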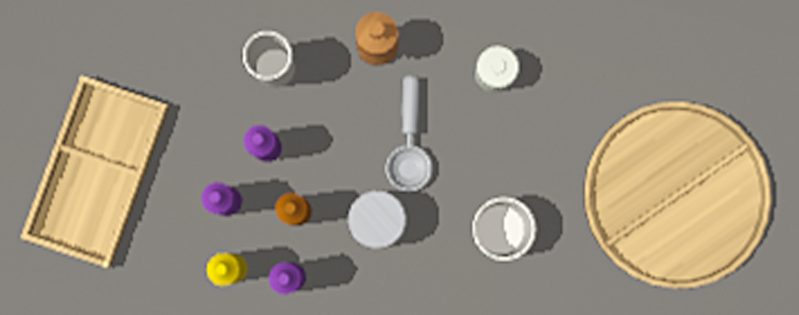

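Run:
```python
from h import *
ct=cam('top'); cs=cam('side')
q=arm.read_eef_rot(); M=Rn.from_quat(q).as_matrix(); print('jaw dir now',M[:,1].round(3),'x',M[:,0].round(3), 'joints',arm.read_joint_positions())
T=cv2.imread('pics/top0.png'); hsv=cv2.cvtColor(T,cv2.COLOR_BGR2HSV); print('honey hsv',hsv[222:226,262:268].reshape(-1,3)[::4].tolist(),'mill',hsv[148,302])
P={'honey':onplane(ct,(264.3,222.4),.09),'short':onplane(ct,(358.5,231.2),.05),'jam':onplane(ct,(301.7,227.2),.052),
 'butter':onplane(ct,(356.2,159.7),.046),'tall':onplane(ct,(253.5,154.5),.08),'scoop':onplane(ct,(317,204),.02)}
for k,v in P.items(): print(k,v.round(4),'r',np.hypot(*v[:2]).round(3),'side px (axis, top/foot)',proj(cs,v).round(0),proj(cs,[v[0],v[1],0]).round(0))
a=onplane(ct,(405.2,238),.016);b=onplane(ct,(467.4,195.3),.016);print('divider',a,b,np.degrees(np.arctan2(*(b-a)[1::-1])),np.linalg.norm(b-a))
H,Sa,V=[hsv[...,i].astype(int) for i in range(3)]
m=((H<30)&(Sa>40)&(Sa<140)&(V>130)).astype(np.uint8)*255; m[:, 215:]=0;m[:155]=0;m[260:]=0
c=max(cv2.findContours(m,cv2.RETR_EXTERNAL,cv2.CHAIN_APPROX_NONE)[0],key=cv2.contourArea)
bp=cv2.boxPoints(cv2.minAreaRect(c)); W=np.array([onplane(ct,p,.018) for p in bp]); print(W.round(4)); print('c',W.mean(0),[np.linalg.norm(W[i]-W[i-1]).round(4) for i in range(4)])
for i in range(4): d=W[i]-W[i-1]; print(np.degrees(np.arctan2(d[1],d[0])).round(1))
for k,v in P.items():
  if k=='scoop': continue
  for z in (.1,.25):
    r=[]
    for yaw in range(-180,180,30):
        j=arm.ik([v[0],v[1],z],down(np.radians(yaw))); r.append(None if j is None else round(float(j[6]),1))
    print(k,z,r)
```

```text
jaw dir now [ 0.31  -0.951 -0.002] x [-0.001  0.002 -1.   ] joints [ 1.22949629  0.61585793 -0.0126295   1.42472792  0.00811567  1.10339046
 -0.04040819]
honey hsv [[17, 211, 187], [16, 215, 126], [17, 217, 194], [17, 218, 172], [15, 210, 107], [16, 220, 146]] mill [ 16 149 205]
honey [0.4611 0.1045 0.09  ] r 0.473 side px (axis, top/foot) [326. 224.] [326. 248.]
short [ 0.4465 -0.1225  0.05  ] r 0.463 side px (axis, top/foot) [369. 169.] [367. 183.]
jam [0.453  0.0165 0.052 ] r 0.453 side px (axis, top/foot) [345. 207.] [344. 221.]
butter [ 0.6237 -0.1144  0.046 ] r 0.634 side px (axis, top/foot) [303. 152.] [303. 165.]
tall [0.6242 0.1364 0.08  ] r 0.639 side px (axis, top/foot) [252. 213.] [256. 234.]
scoop [ 0.5132 -0.02    0.02  ] r 0.514 side px (axis, top/foot) [327. 197.] [327. 202.]
divider [ 0.43300468 -0.24376179  0.016     ] [ 0.54471422 -0.40126836  0.016     ] -54.65431215292176 0.19309930343713402
[[0.4245 0.4108 0.018 ]
 [0.611  0.3532 0.018 ]
 [0.5773 0.2534 0.018 ]
 [0.3914 0.3123 0.018 ]]
c [0.50107353 0.33242432 0.018     ] [np.float64(0.1039), np.float64(0.1953), np.float64(0.1053), np.float64(0.195)]
71.4
-17.2
-108.7
162.4
honey 0.1 [1.7, -2.4, -2.1, -1.8, -1.4, -1.0, -0.6, -0.2, 0.3, 0.8, 0.8, 1.2]
honey 0.25 [2.1, -2.2, -2.4, -2.0, -1.6, -1.2, -0.7, -0.3, 0.2, 0.6, 1.0, 1.6]
short 0.1 [-2.3, -2.0, -1.6, -1.3, -0.9, -0.6, -0.2, 0.2, 0.6, 1.1, 1.1, -2.7]
short 0.25 [-2.7, -2.3, -1.8, -1.4, -0.9, -0.5, -0.0, 0.4, 0.8, 1.3, 1.5, 2.1]
jam 0.1 [-2.7, -2.3, -1.9, -1.6, -1.2, -0.8, -0.4, -0.0, 0.4, 0.8, 1.0, 1.3]
jam 0.25 [2.3, -2.6, -2.2, -1.8, -1.3, -0.8, -0.4, 0.0, 0.5, 0.9, 1.2, 1.8]
butter 0.1 [-2.6, -2.1, -1.8, -1.4, -1.0, -0.6, -0.2, 0.2, 0.7, 1.1, 1.4, 1.9]
butter 0.25 [-2.7, -2.3, -1.9, -1.4, -1.0, -0.6, -0.1, 0.3, 0.8, 1.3, 1.5, 2.1]
tall 0.1 [2.0, -2.6, -2.2, -1.8, -1.4, -1.0, -0.5, -0.1, 0.3, 0.7, 1.1, 1.5]
tall 0.25 [2.2, -2.8, -2.4, -1.9, -1.5, -1.0, -0.6, -0.1, 0.4, 0.8, 1.2, 1.7]
```

```bash
cat >> h.py <<'E'
def look(fn):
    pose=(arm.read_tool_pos(),arm.read_eef_rot()); im=snapshot('wrist'); cv2.imwrite(fn,im); return im,cam('wrist',pose)
def white(im,C,guess,z,diam,roi=1.6):
    """centre (at height z) and diameter of the pale round thing nearest to guess"""
    g=proj(C,[*guess,z]); e=proj(C,[guess[0],guess[1]+diam/2,z]); r=roi*np.linalg.norm(e-g)
    h=cv2.cvtColor(im,cv2.COLOR_BGR2HSV); m=((h[...,1]<45)&(h[...,2]>145)).astype(np.uint8)*255
    k=np.zeros_like(m); cv2.circle(k,tuple(int(v) for v in g),int(r),255,-1)
    c=max(cv2.findContours(m&k,cv2.RETR_EXTERNAL,cv2.CHAIN_APPROX_NONE)[0],key=cv2.contourArea)
    pts=np.array([onplane(C,p,z)[:2] for p in c[:,0]])
    (x,y),rr=cv2.minEnclosingCircle(pts.astype(np.float32)); print('px',g.round(0),cv2.minEnclosingCircle(c),'xy',round(x,4),round(y,4),'diam',round(2*rr,4)); return np.array([x,y]),pts
E
python3 - <<'E'
from h import *
g=[.4465,-.1225]; y=np.radians(-17)
arm.movep([*g,.25],down(y)); arm.move_gripper(1.0,40); print(arm.read_time(),arm.read_tool_pos(),arm.read_opening(),arm.read_joint_positions())
im,C=look('pics/w1.png'); white(im,C,g,.05,.068)
im=im.copy(); p=proj(C,[*g,.05]); cv2.circle(im,tuple(int(v) for v in p),4,(0,0,255),1); cv2.imwrite('pics/w1b.png',im)
E
```

```text
2.3167 [ 0.44650243 -0.12320569  0.24995605] 1.0012497433853076 [ 0.47238471  0.42156546 -0.34680801  2.00586226  0.20632145  0.74725789
 -0.29672097]
px [312. 188.] ((312.6355895996094, 185.3177947998047), 35.76470184326172) xy 0.448 -0.1215 diam 0.0728
```

View pics/w1b.png

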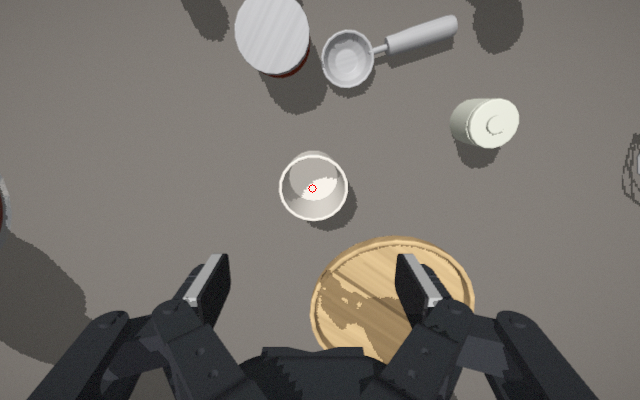

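```bash
cat >> h.py <<'E'
def pick(xy,zg,yaw,op,effort,hover=.25):
    arm.movep([*xy,hover],down(yaw)); arm.move_gripper(op)
    arm.line_to([*xy,zg+.03],.25); arm.line_to([*xy,zg],.08)
    arm.move_gripper(0.0,effort); arm.line_to([*xy,hover],.2)
    print('picked t',arm.read_time(),'opening',arm.read_opening(),'F',np.round(arm.read_ft_force(),2))
def place(xy,zp,yaw,op,hover=.25,up=True):
    arm.movep([*xy,hover],down(yaw)); arm.line_to([*xy,zp+.025],.2); arm.line_to([*xy,zp],.05)
    print('at place',arm.read_tool_pos().round(4) if hasattr(arm.read_tool_pos(),'round') else arm.read_tool_pos(),'F',np.round(arm.read_ft_force(),2),'op',arm.read_opening())
    arm.pause(.2); arm.move_gripper(op); arm.pause(.2)
    arm.line_to([*xy,zp+.06],.1); arm.line_to([*xy,hover],.3); print('t',arm.read_time())
tc=np.array([.501,.332]); ta=np.radians(-17.3); tx=np.array([np.cos(ta),np.sin(ta)])
BIG=tc-.04*tx; SMALL=tc+.0525*tx
rc=np.array([.490,-.3215]); ra=np.radians(35.3); rx=np.array([np.cos(ra),np.sin(ra)])
RP=rc+.049*rx; RM=rc-.049*rx
E
python3 - <<'E'
from h import *
y=np.radians(-17); print(BIG,SMALL,RP,RM)
pick([.447,-.1225],.085,y,1.0,30)
im,C=look('pics/w2.png')
place(BIG,.090,y,1.0)
T=snapshot('top'); cv2.imwrite('pics/top1.png',T)
im,C=look('pics/w3.png'); white(im,C,BIG,.054,.068)
cv2.imwrite('pics/p3.png',np.hstack([cv2.resize(im,(400,250)),cv2.resize(T[140:265,110:310],(400,250))]))
E
```

```text
[0.46280957 0.34389499] [0.55112494 0.31638782] [ 0.52999074 -0.29318498] [ 0.45000926 -0.34981502]
picked t 5.3583 opening 0.7768337190574878 F [-0.36 -0.4   0.32]
at place [0.4625 0.3436 0.0902] F [-1.25 -1.67  5.44] op 0.7785626218528201
t 10.5583
px [313. 189.] ((312.5, 187.2042236328125), 35.79936599731445) xy 0.4625 0.3442 diam 0.072
```

View pics/p3.png

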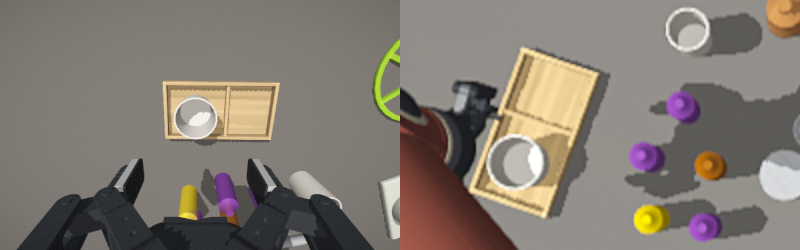

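Run:
```python
from h import *
g=np.array([.4611,.1045]); y=np.radians(-17)
im=cv2.imread('pics/w3.png'); 
arm.movep([.4611,.1045,.27],down(y)); arm.move_gripper(.65)
im,C=look('pics/w4.png'); h=cv2.cvtColor(im,cv2.COLOR_BGR2HSV); p=proj(C,[*g,.074]); print(p,proj(C,[*g,.09]))
m=((h[...,0]>8)&(h[...,0]<20)&(h[...,1]>170)).astype(np.uint8)*255
for c in cv2.findContours(m,cv2.RETR_EXTERNAL,cv2.CHAIN_APPROX_NONE)[0]:
    if cv2.contourArea(c)>60: print(cv2.boundingRect(c),cv2.contourArea(c))
x0,y0=int(p[0]),int(p[1]); cv2.circle(im,(x0,y0),3,(255,255,255),1)
cv2.imwrite('pics/w4b.png',cv2.resize(im[max(y0-100,0):y0+100,x0-150:x0+150],None,fx=2.5,fy=2.5,interpolation=cv2.INTER_CUBIC)); print(arm.read_time(),x0-150,y0-100)
```

```text
[312.53317719 190.50069787] [312.54042988 195.70462507]
(297, 158, 34, 47) 1164.5
12.0667 162 90
```

View pics/w4b.png

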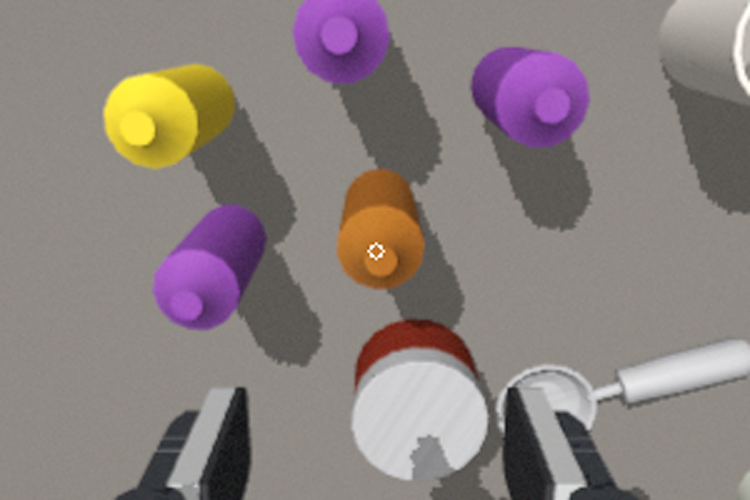

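Run:
```python
from h import *
y=np.radians(-17)
C=cam('wrist',(arm.read_tool_pos(),arm.read_eef_rot()))
a=onplane(C,(314,194.4),.09); b=onplane(C,(314.4,188.4),.074); print(a,b); g=(a+b)[:2]/2
assert np.hypot(*(g-[.4611,.1045]))<.006
pick(g,.1205,y,.65,40,.27)
im,C=look('pics/w5.png')
arm.movep([.4625,.3437,.27],down(y)); im2,C=look('pics/w5b.png')
cv2.imwrite('pics/p5.png',np.hstack([cv2.resize(im,(400,250)),cv2.resize(im2,(400,250))]))
```

```text
[0.46274951 0.10509481 0.09      ] [0.46345076 0.10578803 0.074     ]
picked t 14.9083 opening 0.3851662412398587 F [-0.1  -1.19 -1.21]
```

View pics/p5.png

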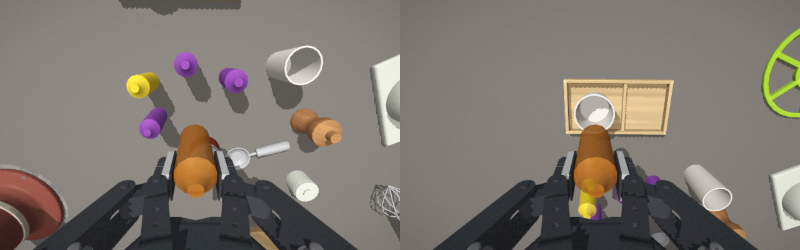

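Run:
```python
from h import *
y=np.radians(-17)
place([.4625,.3437],.1300,y,.62,.27)
arm.movep([.6237,-.1144,.25],down(np.radians(-107)))
T=snapshot('top'); S=snapshot('side'); im,C=look('pics/w6.png'); white(im,C,[.6237,-.1144],.042,.046)
cv2.imwrite('pics/top2.png',T); cv2.imwrite('pics/side2.png',S)
cv2.imwrite('pics/p6.png',np.hstack([cv2.resize(T[150:260,130:230],(350,385)),cv2.resize(S[260:380,200:325],(400,385))]))
print(arm.read_time())
```

```text
at place [0.4624 0.3436 0.1296] F [-0.03 -0.34 -0.35] op 0.38205704754434194
t 19.475
px [315. 185.] ((313.677978515625, 180.01695251464844), 25.075950622558594) xy 0.6286 -0.1136 diam 0.0516
21.3917
```

View pics/p6.png

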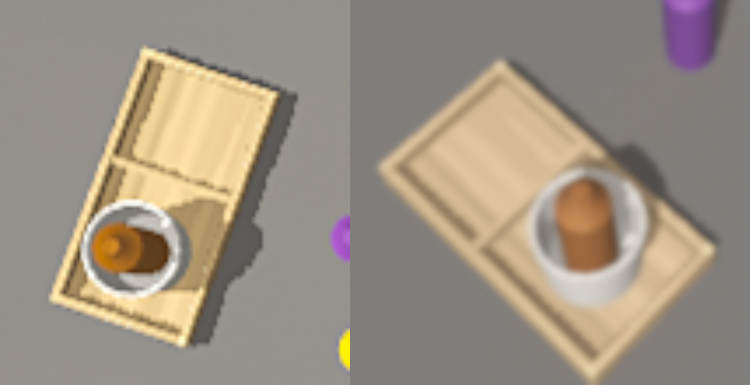

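Run:
```python
from h import *
y=np.radians(-107)
pick([.625,-.114],.083,y,.85,40)
place(SMALL,.088,y,.74)
g=[.453,.0165]; arm.movep([*g,.25],down(np.radians(-120))); arm.move_gripper(1.0)
T=snapshot('top'); S=snapshot('side'); im,C=look('pics/w7.png'); print(proj(C,[*g,.052]))
cv2.imwrite('pics/top3.png',T); cv2.imwrite('pics/side3.png',S)
cv2.imwrite('pics/p7.png',np.hstack([cv2.resize(im,(480,300)),cv2.resize(S[260:380,200:325],(312,300))]))
print(arm.read_time())
```

```text
picked t 24.5417 opening 0.5279679543579991 F [-0.31 -0.57 -0.75]
at place [0.5506 0.3161 0.0877] F [-1.19 -0.68  1.84] op 0.523978634761239
t 29.5917
[312.75428487 188.67245536]
31.3
```

View pics/p7.png

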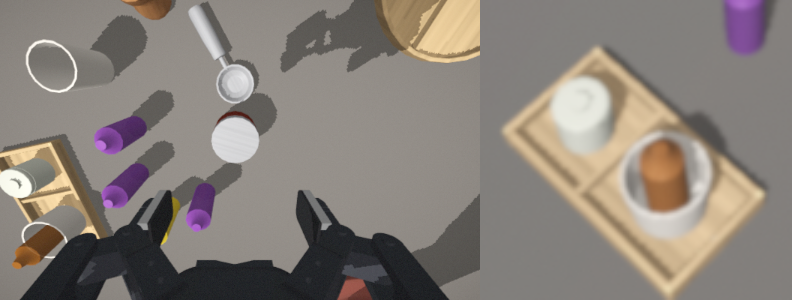

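Run:
```python
from h import *
y=np.radians(-54.7)
pick([.453,.0168],.084,np.radians(-120),1.0,60)
place(RM,.089,y,1.0)
g=[.6242,.1364]; arm.movep([*g,.27],down(y)); arm.move_gripper(.9)
T=snapshot('top'); S=snapshot('side'); im,C=look('pics/w8.png'); print(proj(C,[*g,.08])); white(im,C,g,.08,.052,1.5)
cv2.imwrite('pics/top4.png',T); cv2.imwrite('pics/side4.png',S)
cv2.imwrite('pics/p8.png',np.hstack([cv2.resize(im,(480,300)),cv2.resize(T[165:265,385:485],(300,300))]))
print(arm.read_time())
```

```text
picked t 34.3167 opening 0.7104839358742021 F [ 0.05 -0.31 -2.14]
at place [ 0.4496 -0.3496  0.0891] F [-2.36  0.64  3.01] op 0.7094380160398555
t 39.2917
[312.06423589 191.36909798]
px [312. 191.] ((313.0882263183594, 184.2058868408203), 31.794336318969727) xy 0.6294 0.1392 diam 0.0623
41.575
```

View pics/p8.png

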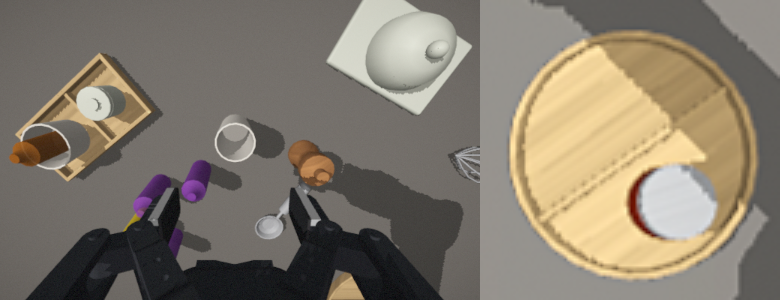

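Run:
```python
from h import *
y=np.radians(-54.7)
C=cam('wrist',(arm.read_tool_pos(),arm.read_eef_rot())); g=onplane(C,(313.5,190),.08)[:2]; print(g)
pick(g,.104,y,.9,25,.27)
place(RP,.109,y,.85,.27)
arm.movep([.201,-.618,.304],down(np.radians(-72))); arm.pause(.3)
T=snapshot('top'); S=snapshot('side'); cv2.imwrite('pics/top5.png',T); cv2.imwrite('pics/side5.png',S)
cv2.imwrite('pics/p9.png',np.vstack([cv2.resize(T[135:265,130:490],(780,282)),cv2.resize(S[90:385,170:440],(290,316)) if 0 else cv2.copyMakeBorder(cv2.resize(S[90:385,170:440],(289,316)),0,0,0,491,cv2.BORDER_CONSTANT)]))
print(arm.read_time())
```

```text
[0.62607418 0.13625341]
picked t 44.6 opening 0.5794979339984162 F [ 0.07  0.17 -1.26]
at place [ 0.5296 -0.293   0.1087] F [-0.21  0.57  1.11] op 0.5786126181201773
t 49.6833
51.775
```

View pics/p9.png

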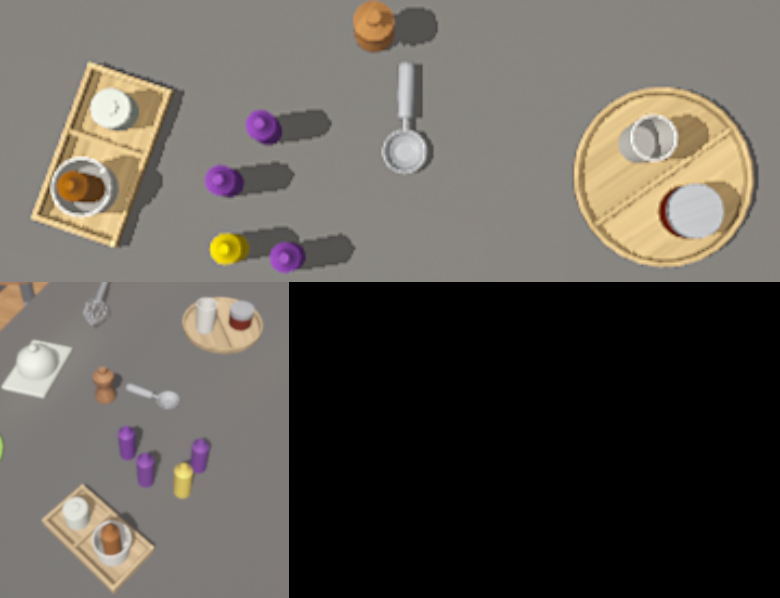

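```bash
python3 -c "
from h import *
print(ticket.finish_job(), arm.read_time())"
```

```text
the job is handed in; nothing more can be done
the job is handed in; nothing more can be done
```

Both breakfast kits are made up, and I handed the job in at about 52 s on the robot's clock. I worked in the order you gave:

1. **Honey kit (oblong tray):** the short cup stands in the larger bay with the amber honey bottle inside it, and the butter pot stands in the smaller bay.
2. **Jam kit (round tray):** the jam jar stands on the side nearer the robot and the tall cup on the other.

- **Final check:** the last top and side pictures show all five things upright in their places, clear of the dividers and rims. The pepper mill, the scoop and the purple and yellow bottles look unmoved, and the arm is parked well away.
- **Positions:** the overhead and wrist cameras agreed to about 2 mm on what I picked up. The exceptions were the raw wrist readings for the tall cup and butter pot, about 5–6 mm off because the colour mask took in their sides. I used the lid or rim centres instead.
- **Forces:** the wrist readings I took stayed under 7 N; the highest, about 6 N, was when setting down the short cup. I took them after each lift and at each set-down, not during every move.

No check failed.

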